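Seat a glass condenser in its vee cradle and clamp it

TASK

Get the condenser ready on its holding stand: first take the cork ring off the white deck and lay it flat in the yellow tray. Then roll the condenser along the deck, without lifting it, until it drops into the blue vee and comes to rest there by itself, lengthwise roughly in the middle, and only after that swing the clamp arm down so that its orange pad bears on the glass. Leave the glassware standing around undisturbed.

Things in the scene. Friction and masses are not known exactly. Their poses are not given: they have to be found in the camera images.
- stand: Fixed stand. Origin at bench height below the middle of the vee's bottom line; z up; x is the rolling direction (deck to vee), y runs along the vee. 170 mm wide in y. White level deck, top at z = 50 mm, x = -200 to -24, no lips. Beyond the vee an aluminium block (x 48 to 72, z to 50) carries two steel hinge cheeks (y -25 to 25, z to 114) for the clamp arm.
- vee_seat (a point): Where the middle of the seated condenser's axis lies: stand frame x = 0, y = 0, z = 61.4 mm; axes as the stand's. The blue 90-degree vee: near flank falls at 45 degrees from the deck's edge (stand x = -24, z = 50 mm) to the bottom line (x = 0, z = 26); far flank rises to x = 36, z = 62. A condenser pushed past the edge drops in by itself.
- condenser: Loose cylinder, 50 mm diameter, 140 mm long, about 0.3 kg: clear glass jacket with a white coil inside, a blue cap at one end and a red cap at the other. Origin in its middle, on its axis; its y axis is the cylinder's axis (x and z turn as it rolls). It starts lying on the deck near the end far from the vee, roughly parallel to the vee, rolls easily; smooth glass, so a pusher slips on it (friction about 0.3).
- cork_ring: Loose cork ring, outside diameter 60 mm, hole 28 mm, 36 mm high, about 60 g, lying flat on the deck between the condenser and the vee. Origin: centre of its underside; z is its axis.
- tray: Fixed yellow square tray, 150 x 150 mm outside, walls 5 mm thick and 22 mm high, floor 5 mm thick. Origin: centre of its underside.
- clamp_arm (a joint): Clamp arm's hinge, rad. 0: arm level over the vee, pad touching a seated condenser; grows as it is raised. Starts nearly upright, 1.25 to 1.5 (stop 1.55). Friction (0.25 N m) keeps it where it is left: about 3 N across the red end moves it; at the bottom a downward press of 8 to 10 N there sets the pad so that it keeps bearing on the glass.
- clamp_hinge (a point): Middle of the clamp arm's hinge axis, fixed in the stand at x = 62, y = 0, z = 102 mm; the axis runs along the stand's y. Raised by angle a, the arm points along (-cos a, 0, sin a) in the stand's frame.
- clamp_press (a point): Point on the red end's upper face (when raised: the face away from the deck), 100 mm from the hinge axis. Steel arm 24 mm wide, 12 thick, reaching 114 mm from the axis; red end 36 mm wide, 14 thick, 92 to 118 mm from the axis. Under the arm an orange pad, 30 x 30 mm, centred 62 mm from the axis, its face 16 mm below the arm's middle line.
- jack: Fixed small lab jack of steel, 120 x 120 mm, 80 mm high, with the flask on it. Origin: centre of its underside.
- flask: Loose flat-bottomed glass flask standing on the jack, 84 mm diameter, 126 mm high. Origin: centre of its underside. Leave alone.
- bottle: Loose amber bottle with a black cap standing beside the stand, 60 mm diameter, 150 mm high. Origin: centre of its underside. Leave alone.
- beaker: Loose glass beaker standing beside the stand, 66 mm diameter, 85 mm high. Origin: centre of its underside. Leave alone.
Mind the look-alikes: they are no part of the job. Of the things that look like the cork_ring, the smallest one is meant. Leave any purple or turquoise look-alike of the condenser alone.

How it is judged:
By the outcome, as a careful person would: the job done as asked, in the order asked, and still so for the second after the job is handed in, with the robot touching nothing.
It also fails if it takes over 72 s, if anything falls off the work surface, if the arm or the gripper's body presses on something with over 40 N, if the wrist force passes 120 N, or if a joint passes its speed limit or range.

ROBOT

A 6-joint arm with a two-finger parallel gripper is mounted at the origin on the work surface. World frame = base frame: x ahead of the robot, y to its left, z up, the work surface at z = 0. Lengths are in mm, angles in rad, forces in N, time in s.
With the tool pointing down it reaches from about 350 to 775 mm from the base axis. Payload 7.3 kg.
Tool frame: the origin (TCP) lies midway between the tips of the shut fingers; the grasp point (between the pads) lies 19 mm behind it; z points along the fingers, y is the line along which they close (so a half turn about z gives the same grasp; the last joint's range is limited). The gripper opens to 92 mm and grips with 3 to 60 N. Pads are 19 mm wide; open, the fingers measure 130 mm over their backs; the gripper's body (75 mm by 190 mm) begins 47 mm behind the grasp point.
Start: joints at [0.994, 0.342, 1.524, -0, 1.275, -0.146], TCP at [219.227, 477.058, 226.741] pointing down, gripper open.
Joint ranges: [-2.53, 2.53], [-0.77, 2.02], [0.04, 2.7], [-1, 4.14], [0.28, 2.66], [-3.11, 3.11]. Speed limits (rad/s): [2.57, 2.57, 3.14, 3.14, 3.14, 3.14].

INTERFACE

Orientations are given as [roll, pitch, yaw] about the fixed x, y, z axes, in that order (R = Rz(yaw) Ry(pitch) Rx(roll)).
In Python, from plant import bot gives the robot as it stands. The module is installed in compiled form; this text tells all that it offers.
- The arm moves only by the shell command python3 -m crank 'ROWS' [OPENING]. ROWS is JSON, a list of rows, each a list of 6 numbers: the shift along the tool's x, y, z in m, then the turn, a rotation vector about the tool's x, y, z in rad. In form: [[dx, dy, dz, wx, wy, wz], ...]. A call has 1 to 5 rows; each row shifts and turns the commanded pose from where the row before left it, along the tool's axes as they then stand; what a row does not reach is not made up. A row lasts 1/8 s, in which the tool goes at most 62.5 mm and 10.7 degrees, less where a joint would pass 70% of its speed; a pose out of reach is approached as far as the arm can. A call is refused whole if a number of a shift passes 0.0625 or a number of a turn 0.188, either way. A call with a gripper value outside its range is refused whole. OPENING is the opening in per cent of the stroke, from 0 (shut) to 100 (fully open), set as the call begins (- or left out, the last holds). The fingers move at their own pace and stop on an object; the grip force is fixed at half the most. Time passes only in rows, so rows that do not move let the fingers close. It gives the time, the measured TCP pose, the force, the opening and the grip force at its end, in the units of the state.
- bot.get_obs(): the state, without advancing time (a new reading comes with each control period).
- bot.capture(name): name is "scene" or "top" or "wrist"; returns a dict with "color" (400x640x3 uint8, blue, green, red), "fov_y" (degrees; the focal length in pixels is half the picture's height over the tangent of half this angle, whatever the lens; pixels are square), "cx", "cy" (the principal point, pixels), "extrinsics" (4x4, takes a point from world to camera coordinates); the wrist camera has in their place "tool_from_camera" (4x4, takes a point from camera to tool coordinates, whose origin is the TCP and whose axes are the flange's). Camera axes: x right, y up, looking along -z (the intrinsics and any distortion apply to the point x, -y, -z); pixel columns grow to the right and rows downward; lengths in mm; the calibration is good to about 2 mm. A picture is of the moment at which its call begins: read the wrist's pose just before it. There is no depth.
- bot.close_job(): hands the job in; it is judged then, once.
The state is a dict: "time": time; "joint_positions": joint angles; "dq": joint speeds; "tau": joint torques, N m; "tool_pos": TCP position; "tcp_rot": TCP orientation; "contact_force": force on the tool from outside, world axes, zero at the start; "moment": the same for the moment, N m; "grip_width": finger opening in mm; "finger_force": force on a finger pad.
Only numpy, scipy, OpenCV 4.12 (cv2) and the standard library are available. Lean on these libraries where they do the work, as an engineer would, in place of code of your own. Each camera call takes 0.05 s, during which the arm holds its last target. There are 200 camera calls.

## Working session

There is one attempt and no reset: what is moved stays moved. The work goes in short steps, Python scripts to look and compute and a shell command to move; the robot and the scene stay as the last step left them, time stands still between calls to the robot, and variables do not carry over. Pictures are saved under pics/ and viewed, at most 10 in all, crops included, and the job is handed in when it is done.

```bash
mkdir -p pics; cat > h.py <<'E'
import numpy as np,cv2
from plant import bot
from scipy.spatial.transform import Rotation as R
def save(n,f):
    c=bot.capture(n); cv2.imwrite('pics/'+f,c['color']); return c
def foc(c): return 200/np.tan(np.radians(c['fov_y']/2))
def ray(c,u,v,E=None):
    E=np.linalg.inv(c['extrinsics']) if E is None else E
    f=foc(c); d=E[:3,:3]@np.array([(u-c['cx'])/f,-(v-c['cy'])/f,-1]); return E[:3,3],d
def atz(c,u,v,z,E=None):
    o,d=ray(c,u,v,E); return o+d*(z-o[2])/d[2]
def proj(c,p):
    E=np.array(c['extrinsics']);q=E[:3,:3]@np.array(p)+E[:3,3];f=foc(c); return c['cx']-f*q[0]/q[2], c['cy']+f*q[1]/q[2]
def wristE(c,o):
    T=np.eye(4);T[:3,:3]=R.from_euler('xyz',o['tcp_rot']).as_matrix();T[:3,3]=o['tool_pos'];return T@np.array(c['tool_from_camera'])
E
python3 - <<'E'
from h import *
import pickle
print(bot.get_obs())
d={}
for n in('top','scene'):
    c=save(n,n+'0.png');d[n]=c;print(n,c['fov_y'],c['cx'],c['cy'],c.keys(),np.linalg.inv(c['extrinsics'])[:3].round(3).tolist())
pickle.dump(d,open('c0.pkl','wb'))
E
```

```text
{'time': 0.0, 'joint_positions': array([ 9.94030572e-01,  3.42728050e-01,  1.52500229e+00, -5.11500393e-06,
        1.27540611e+00, -1.45989579e-01]), 'dq': array([ 0.00085418, -0.00130882,  0.00297829, -0.00103426, -0.00017675,
        0.00045283]), 'tau': array([-1.02207236e-03, -4.31235266e+01, -2.44216704e+01,  7.16417818e-02,
        5.61717991e-02, -1.15198509e-04]), 'tool_pos': array([218.98148484, 476.70629432, 226.0473414 ]), 'tcp_rot': array([-3.14006456e+00, -2.19740068e-04,  2.71081780e+00]), 'contact_force': array([-0.08342376,  1.29096793,  0.42359116]), 'moment': array([-0.03633789,  0.00126959, -0.03761054]), 'finger_force': 0.0, 'grip_width': 91.59912592685684}
top 42.26756509792952 322.4550659750468 200.3639823209743 dict_keys(['color', 'fov_y', 'cx', 'cy', 'extrinsics']) [[0.027, 0.984, -0.177, 336.336], [-1.0, 0.028, 0.001, 6.771], [0.006, 0.177, 0.984, 1591.919]]
scene 55.7693956809498 327.2759659595996 195.03382900699407 dict_keys(['color', 'fov_y', 'cx', 'cy', 'extrinsics']) [[-0.134, -0.859, 0.494, 1045.689], [0.991, -0.121, 0.059, 54.205], [0.009, 0.497, 0.867, 875.383]]
```

View pics/top0.png

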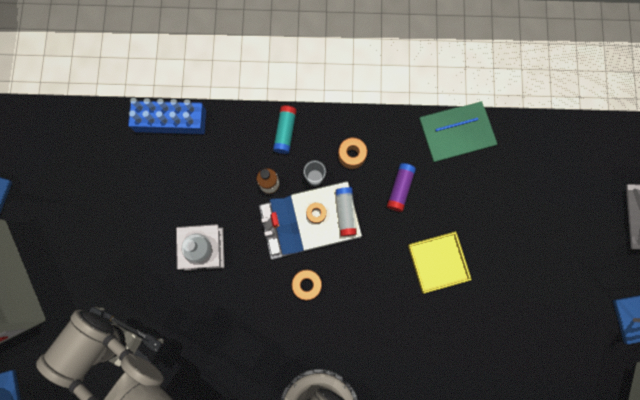

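View pics/scene0.png

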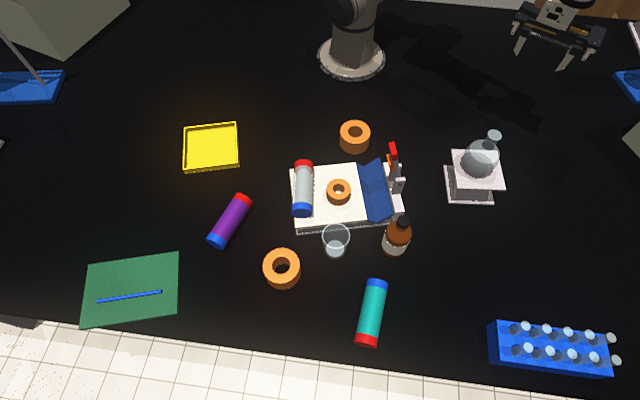

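The top view shows the ring on the deck at (316,212), the condenser at (346,211), the vee at (287,223), the red clamp end at (274,219) and the tray at (440,262). I'll enlarge both views.

```bash
python3 - <<'E'
import cv2
a=cv2.imread('pics/top0.png')[165:275,245:375];b=cv2.imread('pics/scene0.png')[120:260,280:420]
a=cv2.resize(a,(780,660),interpolation=cv2.INTER_CUBIC)[:600]
cv2.imwrite('pics/t1.png',a)
cv2.imwrite('pics/s1.png',cv2.resize(b,(560,560),interpolation=cv2.INTER_CUBIC))
E
```

```text
(no output)
```

View pics/t1.png

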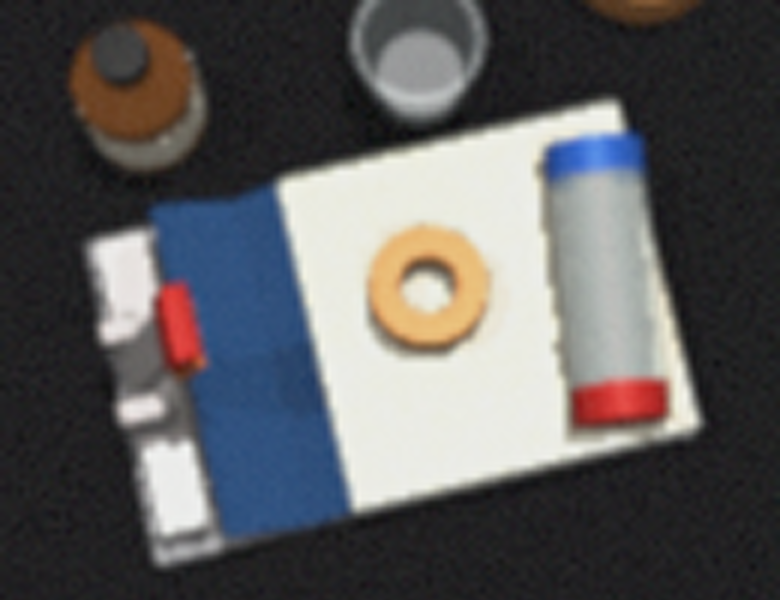

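View pics/s1.png

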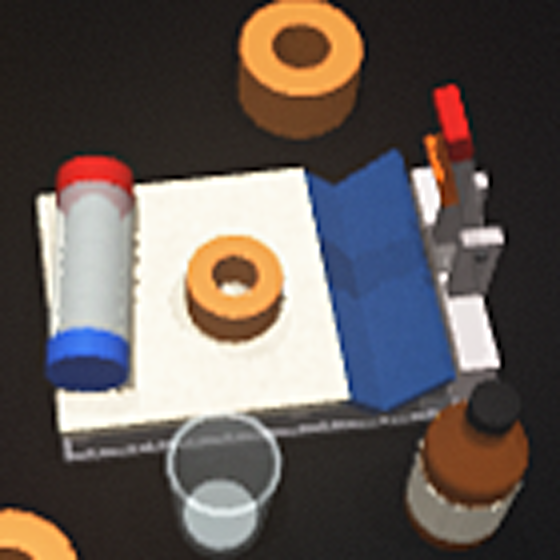

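```bash
cat >> h.py <<'E'
E
python3 - <<'E'
from h import *
import pickle
d=pickle.load(open('c0.pkl','rb'));c=d['top'];s=d['scene']
T=lambda x,y,z:atz(c,245+x/6,165+y/6,z)
S=lambda x,y,z:atz(s,280+x/4,120+y/4,z)
P=[T(617,100,50),T(703,430,50),T(277,183,50),T(350,513,50)]
Q=[S(60,430,50),S(37,195,50),S(350,403,50),S(305,170,50)]
for a,b in zip(P,Q):print(a.round(1),b.round(1))
src=np.array([[-200,-85],[-200,85],[-24,-85],[-24,85]],float)
for X in(P,Q,[(a+b)/2 for a,b in zip(P,Q)]):
    X=np.array(X)[:,:2]
    # image right=-y world: stand x ~ +y world
    best=None
    for sg in(1,-1):
        m=src*[1,sg];mc=m-m.mean(0);xc=X-X.mean(0)
        H=mc.T@xc;U,_,V=np.linalg.svd(H);Rm=(U@V).T
        if np.linalg.det(Rm)>0:
            t=X.mean(0)-Rm@m.mean(0);print(sg,'yaw',np.arctan2(Rm[1,0],Rm[0,0]),'t',t,'res',(m@Rm.T+t-X).round(1).tolist())
print('ring',T(428,287,86),S(234,279,86))
print('cond ends',T(594,150,75),T(621,410,75),S(95,180,90),S(88,365,80))
print('tray',[atz(c,*p,22).round(1) for p in((410,244),(458,233),(470,280),(424,292))])
print('trayS',[atz(s,*p,22).round(1) for p in((182,125),(237,122),(240,165),(183,172))])
print('bottle cap',T(120,53,150),'beaker top',T(420,45,85),'flask',atz(c,195,243,200), 'jack',[atz(c,*p,80).round() for p in((176,227),(222,226),(224,268),(177,269))])
print('big ring',atz(c,307,284,50))
E
```

```text
[674.4 -70.8  50. ] [675.3 -66.8  50. ]
[ 507.4 -116.8   50. ] [ 510.8 -111.4   50. ]
[626.7 100.2  50. ] [633.3 104.1  50. ]
[461.2  57.8  50. ] [466.5  60.5  50. ]
1 yaw 1.8333911230784077 t [538.35963308 100.76598956] res [[-2.1, 0.5], [0.8, 2.3], [-0.0, -0.6], [1.3, -2.3]]
1 yaw 1.8241173791292276 t [543.41246364 105.03591336] res [[0.5, -0.5], [0.4, 1.6], [-1.6, -1.0], [0.7, -0.0]]
1 yaw 1.8287734393102475 t [540.88366324 102.90156739] res [[-0.8, -0.0], [0.6, 1.9], [-0.8, -0.8], [1.0, -1.2]]
ring [570.07511457  22.03257328  86.        ] [577.6936564   25.29592426  86.        ]
cond ends [643.13965315 -58.55910134  75.        ] [513.33917637 -74.35182424  75.        ] [520.57131727 -69.51630427  90.        ] [644.87015785 -53.41009512  80.        ]
tray [array([ 492.1, -264.7,   22. ]), array([ 529.8, -411.5,   22. ]), array([ 388.7, -444.8,   22. ]), array([ 349.5, -306.2,   22. ])]
trayS [array([ 386.3, -452.7,   22. ]), array([ 352.8, -298. ,   22. ]), array([ 499.4, -251.8,   22. ]), array([ 542.9, -397.5,   22. ])]
bottle cap [668.71621248 171.20393889 150.        ] beaker top [692.00316622  29.55710843  85.        ] flask [461.25617245 344.69376354 200.        ] jack [array([517., 433.,  80.]), array([524., 298.,  80.]), array([402., 285.,  80.]), array([395., 421.,  80.])]
big ring [363.16816238  43.7078467   50.        ]
```

```bash
python3 -m crank '[[0,0,-0.012,0,0,0.1764],[0,0,-0.012,0,0,0.1764],[0,0,-0.012,0,0,0.1764],[0,0,-0.012,0,0,0.1764],[0,0,-0.012,0,0,0.1764]]' 100
python3 -m crank '[[-0.053,0.0228,0,0,0,0],[-0.053,0.0228,0,0,0,0],[-0.053,0.0228,0,0,0,0],[-0.053,0.0228,0,0,0,0],[-0.053,0.0228,0,0,0,0]]'
python3 -m crank '[[-0.053,0.0228,0,0,0,0],[-0.053,0.0228,0,0,0,0],[-0.053,0.0228,0,0,0,0],[-0.053,0.0228,0,0,0,0],[-0.053,0.0228,0,0,0,0]]'
python3 -m crank '[[0,0,0,0,0,0]]'
python3 - <<'E'
from h import *
o=bot.get_obs();c=save('wrist','w1.png')
import pickle;pickle.dump((o,c),open('w1.pkl','wb'))
print(o['tool_pos'],o['tcp_rot'],c['fov_y'],c['cx'],c['cy'],np.array(c['tool_from_camera']).round(3).tolist())
E
```

```text
time: 0.72
tool_pos: [219.1, 476.9, 286.7]
tcp_rot: [-3.141, 0.001, 1.823]
contact_force: [-0.3, 0.4, 0.0]
grip_width: 91.3
finger_force: 0.0
time: 1.35
tool_pos: [397.8, 248.3, 286.5]
tcp_rot: [-3.141, -0.0, 1.829]
contact_force: [0.6, 0.8, 0.2]
grip_width: 91.6
finger_force: 0.0
time: 1.98
tool_pos: [575.7, 21.1, 286.4]
tcp_rot: [-3.141, -0.0, 1.829]
contact_force: [0.5, 0.4, -0.4]
grip_width: 91.9
finger_force: 0.0
time: 2.1
tool_pos: [576.2, 19.4, 285.1]
tcp_rot: [-3.14, -0.0, 1.824]
contact_force: [-0.6, 0.2, -0.2]
grip_width: 91.5
finger_force: 0.0
[576.23971484  19.4271184  285.09081688] [-3.13974075e+00 -3.69524937e-05  1.82408046e+00] 68.95617615082631 318.1759911487592 196.60175125123104 [[-0.0, 0.963, 0.27, 73.133], [1.0, 0.0, 0.001, 0.04], [0.001, 0.27, -0.963, -159.015], [0.0, 0.0, 0.0, 1.0]]
```

View pics/w1.png

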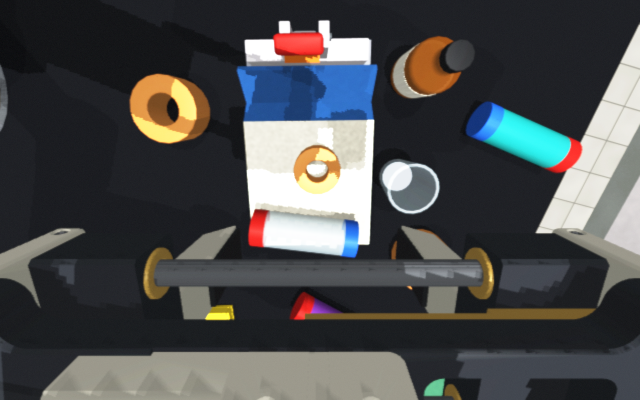

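The wrist view shows the ring top at about (317,169), the vee edge from (244,121) to (374,121), and the condenser from (258,229) to (350,238).

```bash
python3 - <<'E'
from h import *
import pickle
o,c=pickle.load(open('w1.pkl','rb'));E=wristE(c,o)
A=lambda u,v,z:atz(c,u,v,z,E).round(1)
x=A(244,121,50);y=A(374,121,50)
print('edge',x,y,np.linalg.norm(x-y),'corner',A(370,243,50))
print('ring',A(317.5,166.5,86),'cond',A(258,229,85),A(350,238,85))
e=(x-y)[:2];print('yaw',np.arctan2(e[1],e[0])-np.pi/2, 'origin', (x+y)[:2]/2+24*np.array([e[1],-e[0]])/np.linalg.norm(e))
im=cv2.imread('pics/w1.png')[110:260,230:390];cv2.imwrite('pics/w1c.png',cv2.resize(im,(640,600),interpolation=cv2.INTER_CUBIC))
E
```

```text
edge [465.1  58.2  50. ] [630.1 100.8  50. ] 170.4105630528812 corner [676.6 -66.6  50. ]
ring [572.1  30.1  86. ] cond [516.8 -70.6  85. ] [638.1 -52.4  85. ]
yaw -4.4597247299012555 origin [541.60037192 102.7379961 ]
```

View pics/w1c.png

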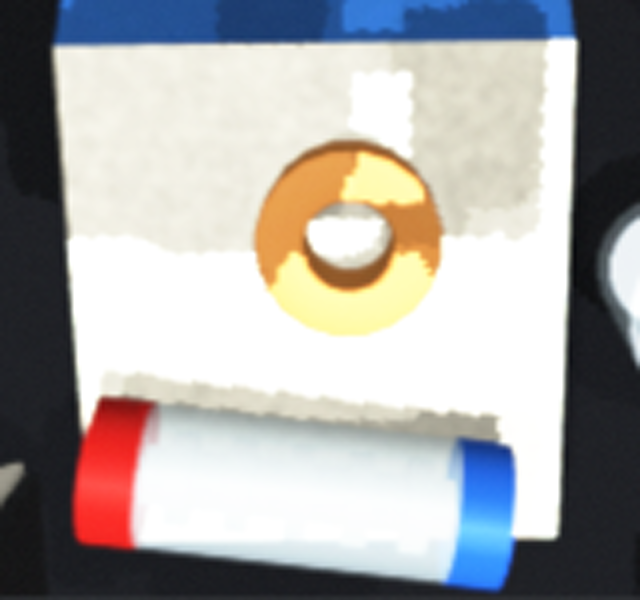

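```bash
python3 -m crank '[[0.006,-0.001,0.055,0,0,0],[0,0,0.055,0,0,0],[0,0,0.055,0,0,0],[0,0,0.045,0,0,0],[0,0,0.018,0,0,0]]' 100
python3 -m crank '[[0,0,0,0,0,0],[0,0,0,0,0,0],[0,0,0,0,0,0],[0,0,0,0,0,0]]' 40
```

```text
time: 2.78
tool_pos: [569.7, 30.1, 56.1]
tcp_rot: [-3.137, -0.002, 1.83]
contact_force: [-0.1, 0.0, -0.0]
grip_width: 92.1
finger_force: 0.0
time: 3.28
tool_pos: [572.9, 28.4, 59.9]
tcp_rot: [3.14, 0.0, 1.829]
contact_force: [-1.6, 1.7, 4.2]
grip_width: 59.3
finger_force: 29.6
```

```bash
python3 -m crank '[[0,0,-0.03,0,0,0],[0,0,-0.055,0,0,0],[-0.03,-0.02,-0.05,0,0,0],[-0.0435,-0.029,0,0,0,0],[-0.0435,-0.029,0,0,0,0]]'
python3 -m crank '[[-0.0435,-0.029,0,0,0,0],[-0.0435,-0.029,0,0,0,0],[-0.0435,-0.029,0,0,0,0],[-0.0435,-0.029,0,0,0,0],[-0.0435,-0.029,0,0,0,0]]'
python3 -m crank '[[0,0,0,0,0,0],[0,0,0,0,0,0]]'
python3 - <<'E'
from h import *
o=bot.get_obs();c=save('top','t2.png')
print(o['tool_pos'],o['grip_width'])
im=c['color'][180:330,330:490];cv2.imwrite('pics/t2c.png',cv2.resize(im,(640,600),interpolation=cv2.INTER_CUBIC))
E
```

```text
time: 3.9
tool_pos: [526.5, -105.9, 194.9]
tcp_rot: [3.14, 0.001, 1.83]
contact_force: [0.5, -0.4, -1.3]
grip_width: 59.4
finger_force: 29.6
time: 4.53
tool_pos: [441.4, -353.6, 194.1]
tcp_rot: [3.141, 0.0, 1.829]
contact_force: [1.2, -1.0, -1.0]
grip_width: 58.7
finger_force: 29.6
time: 4.78
tool_pos: [442.0, -351.6, 193.7]
tcp_rot: [3.141, -0.001, 1.828]
contact_force: [0.2, 0.3, -1.3]
grip_width: 59.2
finger_force: 29.6
[ 442.01162432 -351.58024648  193.67597188] 59.24646012155455
```

View pics/t2c.png

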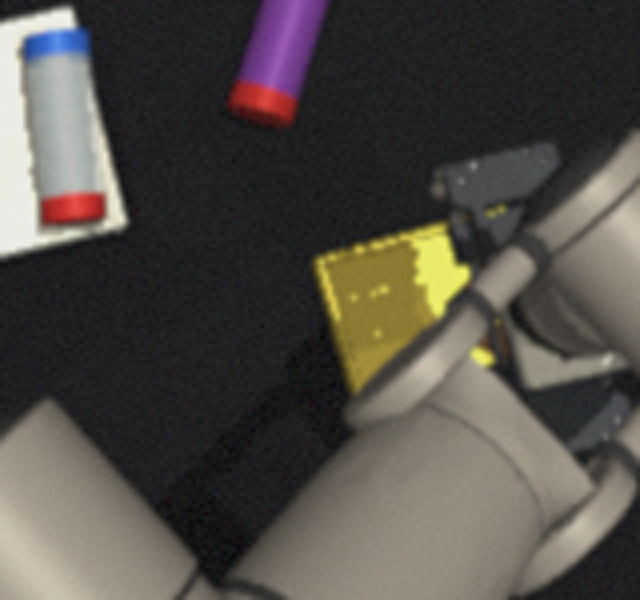

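The condenser is unmoved and the gripper hangs above the tray, which starts at about (320,260) in the crop. I'll lower the ring.

```bash
python3 -m crank '[[0,0,0.055,0,0,0],[0,0,0.055,0,0,0],[0,0,0.04,0,0,0],[0,0,0.02,0,0,0],[0,0,0.006,0,0,0]]'
python3 -m crank '[[0,0,0,0,0,0],[0,0,0,0,0,0]]'
```

```text
time: 5.45
tool_pos: [442.3, -350.2, 16.7]
tcp_rot: [-3.141, -0.002, 1.831]
contact_force: [-0.2, -0.2, -1.4]
grip_width: 59.2
finger_force: 29.6
time: 5.7
tool_pos: [442.9, -352.3, 18.9]
tcp_rot: [3.14, 0.002, 1.829]
contact_force: [-0.3, -0.2, -1.8]
grip_width: 59.6
finger_force: 29.6
```

```bash
python3 -m crank '[[0,0,0.004,0,0,0],[0,0,0,0,0,0]]'
python3 -m crank '[[0,0,0,0,0,0],[0,0,0,0,0,0],[0,0,0,0,0,0]]' 78
python3 -m crank '[[0,0,-0.03,0,0,0],[0,0,-0.055,0,0,0],[0,0,-0.055,0,0,0],[0.0378,0.0411,-0.03,0,0,0],[0.0378,0.0411,0,0,0,0]]' 
python3 -m crank '[[0.0378,0.0411,0,0,0,0],[0.0378,0.0411,0,0,0,0],[0.0378,0.0411,0,0,0,0],[0,0,0,0,0,0]]' 100
python3 - <<'E'
from h import *
c=save('top','t3.png')
im=c['color'][150:300,280:480];cv2.imwrite('pics/t3c.png',cv2.resize(im,(800,600),interpolation=cv2.INTER_CUBIC))
E
```

```text
time: 5.95
tool_pos: [442.8, -352.6, 14.8]
tcp_rot: [3.14, 0.002, 1.829]
contact_force: [1.0, -0.0, 5.0]
grip_width: 59.2
finger_force: 29.6
time: 6.32
tool_pos: [442.0, -351.9, 13.5]
tcp_rot: [-3.141, -0.0, 1.829]
contact_force: [0.5, -0.5, -0.8]
grip_width: 71.4
finger_force: 0.0
time: 6.95
tool_pos: [503.5, -258.9, 186.3]
tcp_rot: [3.138, 0.005, 1.827]
contact_force: [0.6, -0.1, -0.5]
grip_width: 71.5
finger_force: 0.0
time: 7.45
tool_pos: [593.5, -113.9, 182.8]
tcp_rot: [3.141, -0.001, 1.834]
contact_force: [0.1, -1.1, -0.5]
grip_width: 91.7
finger_force: 0.0
```

View pics/t3c.png

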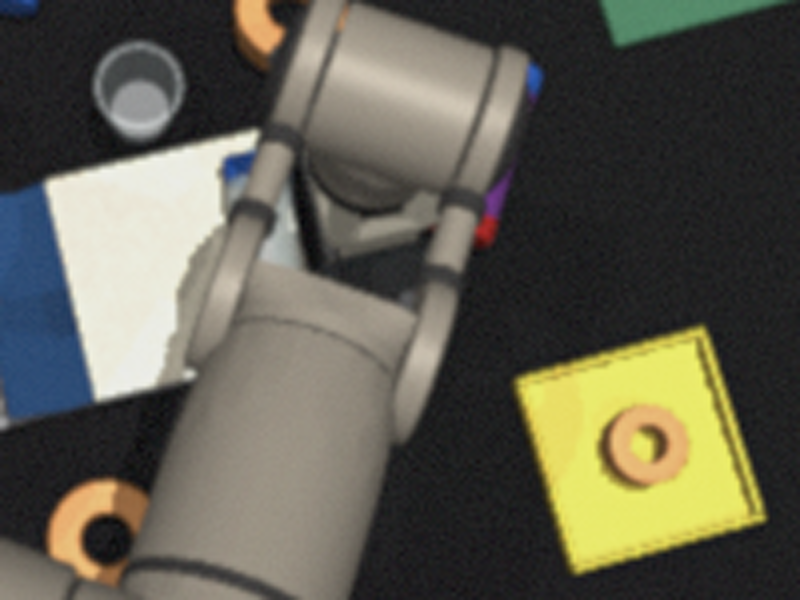

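The ring lies flat in the middle of the tray, at about (648,447) in the crop. Next I'll lower the gripper behind the condenser and start pushing slowly.

```bash
python3 -m crank '[[-0.005,0,0.045,0,0,0],[0,0,0.045,0,0,0],[0,0,0.025,0,0,0],[0,0,0.008,0,0,0],[0,0,0,0,0,0]]'
python3 -m crank '[[0.004,0,0,0,0,0],[0.006,0,0,0,0,0],[0.006,0,0,0,0,0],[0.006,0,0,0,0,0],[0.006,0,0,0,0,0]]'
python3 - <<'E'
from h import *
o=bot.get_obs();c=save('wrist','w2.png');print(o['tool_pos'])
import pickle;pickle.dump((o,c),open('w2.pkl','wb'))
E
```

```text
time: 8.12
tool_pos: [593.3, -123.2, 60.5]
tcp_rot: [-3.142, 0.0, 1.828]
contact_force: [0.1, 0.2, 0.8]
grip_width: 91.6
finger_force: 0.0
time: 8.75
tool_pos: [586.2, -94.7, 60.4]
tcp_rot: [3.142, -0.0, 1.829]
contact_force: [-0.3, -0.9, 0.5]
grip_width: 92.0
finger_force: 0.0
[586.18506351 -94.65879682  60.35324482]
```

View pics/w2.png

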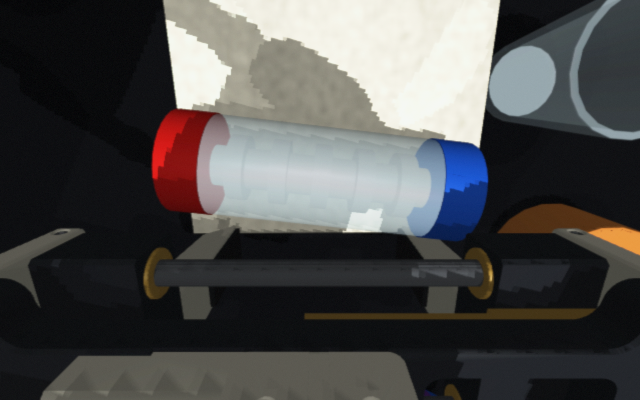

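The blue end is just about to meet the right-hand finger. The condenser is centred on the tool and skewed about 6°, so I'll push squarely and slowly.

```bash
for i in 1 2 3; do python3 -m crank '[[0.004,0,0,0,0,0],[0.004,0,0,0,0,0],[0.004,0,0,0,0,0],[0.004,0,0,0,0,0],[0.004,0,0,0,0,0]]'|grep -E 'tool_pos|contact'; done
python3 - <<'E'
from h import *
o=bot.get_obs();c=save('wrist','w3.png');print(o['tool_pos'],o['time'])
E
```

```text
tool_pos: [581.1, -75.7, 60.3]
contact_force: [0.4, 0.3, 0.2]
tool_pos: [576.1, -56.3, 60.3]
contact_force: [-0.2, -1.1, 0.0]
tool_pos: [570.9, -37.0, 60.3]
contact_force: [-0.7, -0.3, -0.2]
[570.94423284 -36.99142115  60.29733665] 10.675
```

View pics/w3.png

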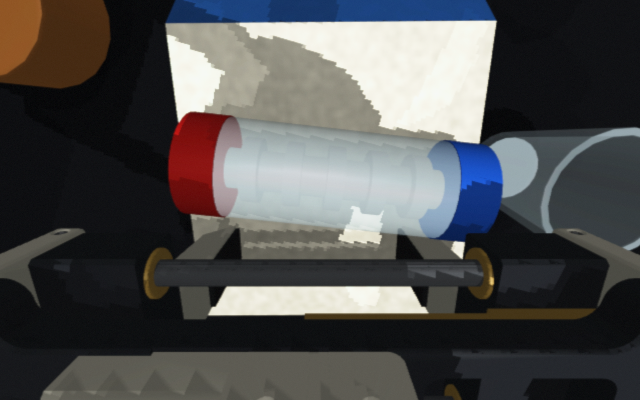

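The condenser rolls but stays skewed at about 6°, with its ends at (169,165) and (503,192), because only the blue end is pushed. I'll straighten it on the deck with a level straddling pinch, then keep rolling it. First I'll locate it.

```bash
python3 -m crank '[[-0.02,0,0,0,0,0],[-0.01,0,-0.03,0,0,0],[0,0,-0.05,0,0,0],[0,0,-0.01,0,0,0],[0,0,0,0,0,0]]'
python3 - <<'E'
from h import *
import pickle
_,c=pickle.load(open('w2.pkl','rb'))
o={'tool_pos':np.array([570.944,-36.991,60.297]),'tcp_rot':np.array([3.142,0,1.829])}
E=wristE(c,o)
A=lambda u,v,z:atz(c,u,v,z,E)
a,b=A(245,168.5,75),A(420,186.5,75)
d=(a-b)[:2]; yaw=np.arctan2(d[1],d[0]);print('axis yaw',yaw-np.pi/2+2*np.pi, a,b)
l,r=A(169,165,75),A(503,192,75);m=(l+r)/2;print('len',np.linalg.norm(l-r),'mid',m)
def st(p):
    q=np.array(p)[:2]-[541.5,102.8];y=1.826;return q@[np.cos(y),np.sin(y)],q@[-np.sin(y),np.cos(y)]
print(st(m),st(l),st(r))
# where is it now: fresh look
o=bot.get_obs();c=save('wrist','w4.png');E=wristE(c,o);pickle.dump((o,c),open('w4.pkl','wb'))
im=c['color'].astype(int);B,G,Rr=im[...,0],im[...,1],im[...,2]
for nm,mk in(('red',(Rr>110)&(G<50)&(B<50)),('blue',(B>120)&(Rr<70)&(G<130))):
    mk=mk.astype(np.uint8);mk[255:]=0
    n,_,s,ce=cv2.connectedComponentsWithStats(mk)
    for i in range(1,n):
        if s[i,4]>300:
            u,v=ce[i];print(nm,s[i],ce[i].round(1),atz(c,u,v,80,E).round(1),np.round(st(atz(c,u,v,80,E)),1))
print(o['tool_pos'],o['tcp_rot'],st(o['tool_pos']))
E
```

```text
time: 11.35
tool_pos: [579.0, -67.2, 150.7]
tcp_rot: [3.14, 0.001, 1.828]
contact_force: [-0.3, -0.1, 0.6]
grip_width: 91.6
finger_force: 0.0
axis yaw 1.724615440291796 [523.39154534  -0.6998216   75.        ] [611.38377546  12.94283185  75.        ]
len 169.7605193052804 mid [569.8985495    6.20226522  75.        ]
(np.float64(-100.63811824291201), np.float64(-3.093401698661379)) (np.float64(-93.92009633984443), np.float64(81.52058449989516)) (np.float64(-107.35614014597961), np.float64(-87.70738789721803))
red [ 229   62   30   60 1359] [241.8  92.6] [501.4   4.4  80. ] [-85.1  63.7]
blue [218   0  68  13 804] [251.6   5.8] [497.4  62.   80. ] [-28.4  53. ]
blue [ 329    0  104   12 1148] [379.5   5.3] [582.9  84.8  80. ] [-27.9 -35.5]
blue [ 588    0   52   65 1264] [619.5  31.3] [752.  112.6  80. ] [ -43.6 -206.1]
blue [ 398   82   35   58 1373] [417.2 110.8] [632.2  25.4  80. ] [-97.8 -68.2]
[579.01929236 -67.19307538 150.72571144] [3.14030765e+00 8.32932598e-04 1.82810616e+00] (np.float64(-173.9587862584764), np.float64(6.609361548421711))
```

```bash
cat > loc.py <<'E'
from h import *
def st(p):
    q=np.array(p)[:2]-[541.5,102.8];y=1.826;return np.round([q@[np.cos(y),np.sin(y)],q@[-np.sin(y),np.cos(y)]],1)
def caps(name='top',z=78):
    o=bot.get_obs();c=bot.capture(name);E=wristE(c,o) if name=='wrist' else None
    im=c['color'].astype(int);B,G,Rr=im[...,0],im[...,1],im[...,2]
    for nm,mk in(('red',(Rr>100)&(G<60)&(B<60)),('blue',(B>120)&(Rr<80)&(G<140))):
        n,_,s,ce=cv2.connectedComponentsWithStats(mk.astype(np.uint8))
        for i in range(1,n):
            if s[i,4]>(30 if name!='wrist' else 200):
                p=atz(c,*ce[i],z,E)
                q=st(p)
                if abs(q[0])<230 and abs(q[1])<110: print(name,nm,s[i].tolist(),q)
    print('tool',o['time'],o['tool_pos'].round(1),st(o['tool_pos']),'yaw',o['tcp_rot'][2])
E
python3 -c "
from loc import *
caps('scene');caps('wrist')"
```

```text
scene red [388, 141, 10, 17, 99] [74.7 96.9]
scene red [389, 156, 5, 16, 44] [60.4 49.2]
scene red [324, 159, 18, 9, 99] [-87.1  72.5]
scene blue [356, 158, 38, 64, 1251] [  5.2 -26. ]
scene blue [327, 202, 17, 9, 114] [-96.8 -53.3]
tool 11.4 [578.3 -66.8 149.6] [-173.4    7.2] yaw 1.8282426036661676
wrist red [230, 63, 32, 67, 1571] [-85.4  63.8]
wrist blue [219, 0, 68, 14, 883] [-27.6  53.3]
wrist blue [330, 0, 106, 13, 1257] [-27.1 -35.9]
wrist blue [401, 83, 34, 58, 1458] [-97.9 -68.7]
tool 11.45 [578.  -66.6 148.9] [-173.1    7.5] yaw 1.8284377005566157
```

```bash
python3 -m crank '[[0.041,0.004,0,0,0,0],[0.041,0.004,0,0,0,0],[0,0,0,0,0,0.167],[0,0,0,0,0,0.167],[0,0,0,0,0,0.167]]' >/dev/null
python3 -m crank '[[0,0,0,0,0,0.167],[0,0,0,0,0,0.167],[0,0,0,0,0,0.167],[0,0,0,0,0,0.167],[0,0,0,0,0,0.167]]' >/dev/null
python3 -m crank '[[0,0,0,0,0,0.167],[0,0,0,0,0,0.167],[0,0,0,0,0,0]]'
python3 -c "
from loc import *
caps('scene');caps('wrist');save('scene','s5.png')"
```

```text
time: 13.12
tool_pos: [564.9, 15.1, 149.0]
tcp_rot: [-3.141, 0.002, 0.16]
contact_force: [-1.1, -0.2, 0.2]
grip_width: 91.9
finger_force: 0.0
scene red [388, 141, 10, 31, 139] [70.5 82.5]
scene red [324, 163, 18, 5, 43] [-88.8  66.8]
scene blue [364, 164, 30, 58, 617] [  8.8 -61.7]
scene blue [324, 202, 20, 9, 137] [-100.9  -53.7]
tool 13.125 [564.9  15.1 149. ] [-90.8  -0.5] yaw 0.16043278038140674
wrist red [300, 286, 48, 9, 280] [-87.7  79.1]
wrist blue [150, 111, 91, 139, 5751] [  3.4 -51.8]
wrist blue [294, 118, 64, 26, 1420] [-101.7  -61.2]
tool 13.175 [565.   15.1 149.3] [-90.8  -0.6] yaw 0.16236364781685508
```

```bash
python3 -m crank '[[0,0,0.045,0,0,0],[0,0,0.03,0,0,0],[0,0,0.013,0,0,0],[0,0,0.004,0,0,0],[0,0,0,0,0,0]]'
python3 -m crank '[[0,0,0,0,0,0],[0,0,0,0,0,0],[0,0,0,0,0,0]]' 62
python3 -m crank '[[0,0,0,0,0,0],[0,0,0,0,0,0],[0,0,0,0,0,0]]' 50
python3 -m crank '[[0,0,0,0,0,-0.04],[0,0,0,0,0,-0.05],[0,0,0,0,0,0],[0,0,0,0,0,0]]'
python3 -c "
from loc import *
caps('scene');caps('wrist')"
```

```text
time: 13.9
tool_pos: [566.1, 15.0, 59.1]
tcp_rot: [3.141, -0.001, 0.159]
contact_force: [-1.4, -0.4, -0.4]
grip_width: 91.7
finger_force: 0.0
time: 14.28
tool_pos: [565.7, 15.1, 58.7]
tcp_rot: [3.141, -0.001, 0.159]
contact_force: [0.3, -0.3, 0.6]
grip_width: 66.3
finger_force: 0.0
time: 14.65
tool_pos: [565.5, 15.1, 58.4]
tcp_rot: [-3.142, -0.0, 0.159]
contact_force: [0.0, 0.2, 0.2]
grip_width: 49.9
finger_force: 30.0
time: 15.15
tool_pos: [565.5, 15.1, 58.3]
tcp_rot: [-3.142, -0.0, 0.248]
contact_force: [-0.3, 0.0, 0.6]
grip_width: 49.4
finger_force: 30.0
scene red [388, 141, 10, 31, 139] [70.4 82.2]
scene blue [378, 160, 6, 20, 52] [30.5 33.9]
scene blue [364, 182, 30, 40, 586] [  8.2 -66.4]
scene blue [328, 202, 21, 10, 134] [-91.6 -54.8]
tool 15.15 [565.5  15.1  58.3] [-90.9  -1.1] yaw 0.24794935386560457
wrist blue [63, 98, 140, 143, 13465] [ -1.6 -55.8]
wrist blue [267, 120, 106, 47, 4696] [-91.5 -61.4]
tool 15.2 [565.6  15.1  58.4] [-90.9  -1.1] yaw 0.24800479916251184
```

```bash
python3 -m crank '[[0,0,0,0,0,0],[0,0,0,0,0,0]]' 60
python3 -m crank '[[0,0,0,0,0,0],[0,0,0,0,0,0]]' 100
python3 -m crank '[[0,0,-0.02,0,0,0],[0,0,-0.04,0,0,0],[0,0,-0.04,0,0,0],[0,0,0,0,0,-0.158],[0,0,0,0,0,-0.158]]'>/dev/null
python3 -m crank '[[0,0,0,0,0,-0.158],[0,0,0,0,0,-0.158],[0,0,0,0,0,-0.158],[0,0,0,0,0,-0.158],[0,0,0,0,0,-0.158]]'>/dev/null
python3 -m crank '[[0,0,0,0,0,-0.158],[0,0,0,0,0,-0.158],[0,0,0,0,0,-0.158],[-0.04,0,0,0,0,0],[-0.035,0,0,0,0,0]]'
python3 -c "
from loc import *
caps('scene');caps('wrist')"
```

```text
time: 15.5
tool_pos: [565.4, 15.1, 58.2]
tcp_rot: [-3.141, 0.0, 0.249]
contact_force: [-0.3, -0.3, 0.1]
grip_width: 54.9
finger_force: 0.0
time: 15.75
tool_pos: [565.5, 15.1, 58.3]
tcp_rot: [-3.142, -0.0, 0.249]
contact_force: [-0.5, -0.1, 0.6]
grip_width: 70.9
finger_force: 0.0
time: 17.62
tool_pos: [584.9, -58.1, 158.4]
tcp_rot: [3.141, 0.0, 1.83]
contact_force: [0.2, -0.0, 0.3]
grip_width: 91.8
finger_force: 0.0
scene red [388, 141, 10, 17, 99] [74.7 96.9]
scene red [389, 156, 5, 16, 42] [60.3 49.1]
scene red [323, 159, 19, 10, 104] [-88.2  71.6]
scene blue [357, 158, 37, 64, 1261] [  5.3 -25.8]
scene blue [330, 202, 18, 8, 111] [-87.9 -54.1]
tool 17.625 [584.9 -58.1 158.4] [-166.6   -1.3] yaw 1.8297259692839232
wrist red [221, 70, 30, 62, 1424] [-86.7  64.4]
wrist blue [213, 0, 72, 20, 1198] [-24.8  50.9]
wrist blue [318, 0, 103, 19, 1738] [-24.5 -37.5]
wrist blue [385, 72, 34, 64, 1347] [-89.  -68.2]
tool 17.675 [585.9 -62.5 158.3] [-171.2   -1.2] yaw 1.8269275713773614
```

Both caps now read x ≈ -87 and -89, so the condenser is aligned and centred at y ≈ -2. I'll resume pushing.

```bash
python3 -m crank '[[0,0,0.045,0,0,0],[0,0,0.035,0,0,0],[0,0,0.014,0,0,0],[0.005,0,0.004,0,0,0],[0.01,0,0,0,0,0]]'
python3 -m crank '[[0.01,0,0,0,0,0],[0.006,0,0,0,0,0],[0.004,0,0,0,0,0],[0.004,0,0,0,0,0],[0.004,0,0,0,0,0]]'
for i in 1 2; do python3 -m crank '[[0.004,0,0,0,0,0],[0.004,0,0,0,0,0],[0.004,0,0,0,0,0],[0.004,0,0,0,0,0],[0.004,0,0,0,0,0]]'|grep -E 'tool_pos|contact'; done
python3 -c "
from loc import *
caps('scene');caps('wrist')"
```

```text
time: 18.35
tool_pos: [581.4, -42.5, 61.3]
tcp_rot: [3.14, 0.001, 1.828]
contact_force: [0.1, 0.2, 0.5]
grip_width: 92.0
finger_force: 0.0
time: 18.98
tool_pos: [573.7, -15.8, 60.3]
tcp_rot: [3.141, 0.0, 1.829]
contact_force: [0.0, -0.6, -1.1]
grip_width: 92.0
finger_force: 0.0
tool_pos: [568.5, 3.8, 60.3]
contact_force: [0.5, -0.1, 0.0]
tool_pos: [563.4, 23.1, 60.3]
contact_force: [0.1, -0.3, 0.5]
scene red [388, 141, 10, 31, 139] [70.5 82.2]
scene blue [360, 161, 14, 13, 95] [-1.9 46.1]
scene blue [361, 164, 33, 58, 659] [  9. -59.]
tool 20.225 [563.4  23.1  60.3] [-82.6  -1. ] yaw 1.8288595893854032
wrist red [155, 136, 58, 100, 4020] [-42.1  68. ]
wrist blue [172, 5, 321, 226, 23213] [  9.4 -34.2]
wrist blue [149, 42, 123, 97, 4372] [-1.  53.5]
tool 20.275 [563.2  23.5  60.3] [-82.2  -1. ] yaw 1.8290387681220381
```

```bash
python3 -m crank '[[0.004,0,0,0,0,0],[0.004,0,0,0,0,0],[0.004,0,0,0,0,0],[0.004,0,0,0,0,0],[0.004,0,0,0,0,0]]'|grep -E 'tool_pos|contact'
python3 -m crank '[[0.004,0,0,0,0,0],[0.004,0,0,0,0,0],[0.003,0,0,0,0,0],[0,0,0,0,0,0],[0,0,0,0,0,0]]'|grep -E 'tool_pos|contact'
python3 -c "
from loc import *
caps('wrist',65);save('wrist','w6.png')"
```

```text
tool_pos: [558.3, 42.5, 60.3]
contact_force: [0.1, -0.0, -0.2]
tool_pos: [555.6, 52.7, 60.3]
contact_force: [0.3, -0.3, 0.6]
wrist red [164, 108, 57, 94, 3607] [ 0.9 68.2]
wrist blue [353, 72, 130, 126, 6348] [ 21.5 -60.3]
wrist blue [146, 74, 60, 46, 1771] [32.4 70.9]
tool 21.575 [555.6  52.7  60.3] [-52.  -1.] yaw 1.8287586793216999
```

View pics/w6.png

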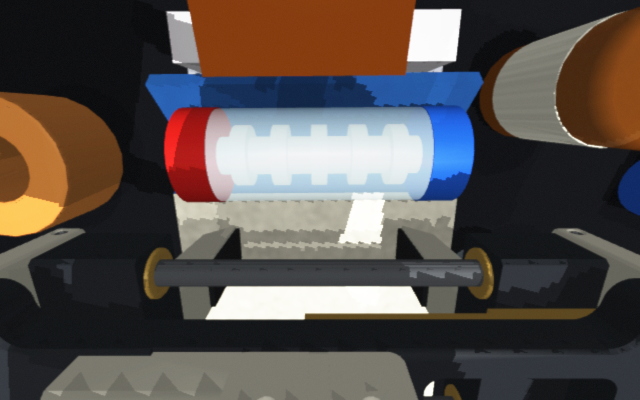

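The condenser lies in the vee with its ends at columns 165 and 474, against a vee centre of about 314, so it is seated and about 3 mm off centre. Next I'll estimate the clamp angle from the first pictures and lift clear.

```bash
python3 -m crank '[[-0.01,0,-0.02,0,0,0],[0,0,-0.06,0,0,0],[0,0,-0.06,0,0,0],[0,0,-0.06,0,0,0],[0.02,0,-0.01,0,0,0]]' 0
python3 - <<'E'
from h import *
import pickle
d=pickle.load(open('c0.pkl','rb'))
y=1.826;ux=np.array([np.cos(y),np.sin(y),0]);uy=np.array([-np.sin(y),np.cos(y),0]);O=np.array([541.5,102.8,0])
for n in d:
    c=d[n];im=c['color'].astype(int);m=((im[...,2]>100)&(im[...,1]<60)&(im[...,0]<60)).astype(np.uint8)
    k,_,s,ce=cv2.connectedComponentsWithStats(m)
    print(n,[(s[i].tolist(),ce[i].round(1)) for i in range(1,k) if s[i,4]>20])
    for a in(1.2,1.25,1.3,1.35,1.4,1.45,1.5,1.55):
        g=[]
        for r in(92,118):
            for t in(-7,7):
                for w in(-18,18):
                    X=62-r*np.cos(a)+t*np.sin(a);Z=102+r*np.sin(a)+t*np.cos(a)
                    g.append(proj(c,O+X*ux+w*uy+[0,0,Z]))
        g=np.array(g);print(a,g.min(0).round(1),g.max(0).round(1))
E
```

```text
time: 22.3
tool_pos: [554.9, 61.7, 275.1]
tcp_rot: [3.133, 0.003, 1.827]
contact_force: [0.8, 0.4, -0.6]
grip_width: 46.4
finger_force: 0.0
top [([280, 105, 16, 9, 65], array([288.2, 108.3])), ([388, 201, 16, 9, 70], array([395.2, 205.3])), ([271, 215, 7, 11, 29], array([273., 221.])), ([341, 229, 15, 7, 69], array([347.5, 232.3]))]
1.2 [272.3 210.1] [282.7 225.7]
1.25 [270.7 210.4] [280.6 226. ]
1.3 [269.1 210.7] [278.6 226.4]
1.35 [267.4 211.1] [276.5 226.7]
1.4 [265.8 211.5] [274.3 227. ]
1.45 [264.1 211.9] [272.2 227.4]
1.5 [262.1 212.3] [270.2 227.8]
1.55 [259.9 212.8] [268.6 228.2]
scene [([388, 141, 10, 31, 138], array([392.2, 153. ])), ([294, 159, 19, 10, 116], array([303.2, 162.5])), ([233, 192, 19, 15, 125], array([243.2, 197.9])), ([354, 333, 24, 16, 204], array([365.8, 339.2]))]
1.2 [381.9 141.9] [393.9 163.2]
1.25 [384.5 141.2] [395.9 162.5]
1.3 [387.1 140.6] [398.  161.9]
1.35 [389.7 140.1] [400.1 161.3]
1.4 [392.4 139.6] [402.3 160.8]
1.45 [394.5 139.2] [405.  160.3]
1.5 [396.6 138.9] [407.8 159.9]
1.55 [398.6 138.7] [410.5 159.6]
```

The clamp is at about 1.3 rad. I'll go over and behind the red end with the fingers shut.

```bash
python3 -m crank '[[0.0585,0,0,0,0,0],[0.0585,0,0,0,0,0],[0,0,0,0,0,0],[0,0,0.035,0,0,0],[0,0,0.035,0,0,0]]'
python3 -m crank '[[0,0,0,0,0,0]]'
python3 -c "
from loc import *
print(st(bot.get_obs()['tool_pos']));caps('scene',200);save('scene','s7.png')
im=cv2.imread('pics/s7.png')[100:250,290:450];cv2.imwrite('pics/s7c.png',cv2.resize(im,(640,600),interpolation=cv2.INTER_CUBIC))"
```

```text
time: 22.92
tool_pos: [523.0, 175.1, 198.9]
tcp_rot: [-3.141, 0.0, 1.829]
contact_force: [-0.6, -0.4, -0.8]
grip_width: 1.0
finger_force: 0.0
time: 23.05
tool_pos: [521.4, 174.5, 197.4]
tcp_rot: [-3.135, -0.0, 1.828]
contact_force: [-0.4, -0.3, 0.4]
grip_width: 0.3
finger_force: 0.0
[74.5  1.4]
scene red [388, 141, 10, 31, 130] [32.7 -2.1]
scene red [357, 158, 19, 13, 105] [-29.9 -19.4]
scene blue [366, 158, 28, 64, 468] [ -13.8 -108.5]
tool 23.05 [521.4 174.5 197.4] [74.5  1.4] yaw 1.8281450970605477
```

```bash
python3 -m crank '[[-0.012,0,-0.003,0,0,0],[-0.01,0,-0.002,0,0,0],[-0.01,0,0.002,0,0,0],[-0.01,0,0.004,0,0,0],[-0.009,0,0.005,0,0,0]]'
python3 -m crank '[[-0.009,0,0.005,0,0,0],[-0.008,0,0.007,0,0,0],[-0.008,0,0.007,0,0,0],[0,0,0,0,0,0]]'
python3 -c "
from loc import *
caps('scene',180)"
```

```text
time: 23.78
tool_pos: [536.5, 125.6, 194.2]
tcp_rot: [3.141, 0.0, 1.829]
contact_force: [0.5, 1.2, 2.0]
grip_width: 0.2
finger_force: 1.0
time: 24.28
tool_pos: [542.1, 101.4, 174.3]
tcp_rot: [-3.14, -0.0, 1.828]
contact_force: [-0.3, 0.3, 0.0]
grip_width: 0.4
finger_force: 0.0
scene red [357, 161, 9, 10, 47] [-37.1 -10.7]
scene blue [372, 190, 18, 17, 110] [  -7.3 -104.3]
tool 24.275 [542.1 101.4 174.3] [-1.5 -0.2] yaw 1.827996575065458
```

The clamp's red blob has left its old place and 2 N showed on contact, so the arm is following. I'll continue the arc.

```bash
python3 -m crank '[[-0.008,0,0.008,0,0,0],[-0.007,0,0.008,0,0,0],[-0.005,0,0.009,0,0,0],[-0.004,0,0.009,0,0,0],[-0.003,0,0.009,0,0,0]]'
python3 -m crank '[[-0.003,0,0.008,0,0,0],[0,0,0.004,0,0,0],[0,0,0,0,0,0]]'
python3 -c "
from loc import *
o=bot.get_obs();print(st(o['tool_pos']),o['contact_force'])"
```

```text
time: 24.95
tool_pos: [549.5, 75.6, 131.7]
tcp_rot: [3.141, 0.0, 1.829]
contact_force: [-0.1, 0.5, 1.5]
grip_width: 0.3
finger_force: 0.8
time: 25.32
tool_pos: [550.0, 73.0, 119.9]
tcp_rot: [-3.141, -0.0, 1.829]
contact_force: [-0.6, -0.2, -0.1]
grip_width: 0.6
finger_force: 0.0
[-30.9  -0.7] [-0.60895842 -0.23921511 -0.05150909]
```

```bash
python3 -m crank '[[-0.003,0,0,0,0,0],[-0.003,0,0.003,0,0,0],[0,0,0.003,0,0,0],[0,0,0.002,0,0,0],[0,0,0,0,0,0]]'|grep -E 'tool_pos|contact'
python3 -m crank '[[0,0,0.0015,0,0,0],[0,0,0,0,0,0]]'|grep -E 'tool_pos|contact'
```

```text
tool_pos: [551.6, 67.3, 112.1]
contact_force: [0.3, -0.4, -0.4]
tool_pos: [551.6, 67.4, 110.7]
contact_force: [-1.2, 0.6, 0.8]
```

```bash
for i in 1 2 3; do python3 -m crank '[[0,0,0.0005,0,0,0],[0,0,0,0,0,0]]'|grep -E 'tool_pos|contact'; done
```

```text
tool_pos: [551.6, 67.3, 110.3]
contact_force: [0.3, -0.0, 0.8]
tool_pos: [551.6, 67.3, 109.8]
contact_force: [-1.1, -0.4, 2.6]
tool_pos: [551.7, 67.3, 109.7]
contact_force: [-1.8, -0.5, 4.7]
```

Contact has begun to build at the expected height of 109 mm. I'll press a little further.

```bash
for i in 1 2 3; do python3 -m crank '[[0,0,0.0005,0,0,0],[0,0,0,0,0,0]]'|grep -E 'tool_pos|contact'; done
```

```text
tool_pos: [551.7, 67.3, 109.6]
contact_force: [-3.9, -0.5, 8.0]
tool_pos: [551.7, 67.3, 109.5]
contact_force: [-4.0, 0.2, 12.0]
tool_pos: [551.7, 67.3, 109.4]
contact_force: [-5.0, -0.3, 14.5]
```

```bash
python3 -m crank '[[0,0,-0.004,0,0,0],[0,0,-0.03,0,0,0],[0,0,-0.06,0,0,0],[-0.06,0,-0.06,0,0,0],[-0.06,0,-0.02,0,0,0]]'|grep -E 'tool_pos|contact'
python3 -m crank '[[-0.055,0,0,0,0,0],[0,0,0,0,0,0],[0,0,0,0,0,0]]'|grep -E 'tool_pos|contact'
python3 - <<'E'
from loc import *
caps('wrist',65);caps('scene',61)
y=1.826;ux=np.array([np.cos(y),np.sin(y),0]);uy=np.array([-np.sin(y),np.cos(y),0]);O=np.array([541.5,102.8,0])
c=save('scene','s8.png');save('top','t8.png')
for a in(0,.05,.1):
    X,Z=62-105*np.cos(a)+7*np.sin(a),102+105*np.sin(a)+7*np.cos(a)
    print(a,'red face centre expected px',proj(c,O+X*ux+[0,0,Z]))
im=c['color'].astype(int);m=((im[...,2]>90)&(im[...,1]<60)&(im[...,0]<60)).astype(np.uint8)
k,_,s,ce=cv2.connectedComponentsWithStats(m);print([(s[i].tolist(),ce[i].round(1)) for i in range(1,k) if s[i,4]>20])
# loose things moved?
import pickle;c0=pickle.load(open('c0.pkl','rb'))['scene']['color'];df=(cv2.absdiff(c0,c['color']).max(2)>60).astype(np.uint8)
k,_,s,ce=cv2.connectedComponentsWithStats(cv2.morphologyEx(df,cv2.MORPH_OPEN,np.ones((3,3))));print('diff',[s[i].tolist() for i in range(1,k) if s[i,4]>15])
E
```

```text
tool_pos: [579.3, -32.8, 269.0]
contact_force: [0.9, -1.0, -0.8]
tool_pos: [591.9, -85.5, 265.1]
contact_force: [0.8, 0.8, 0.6]
wrist red [251, 0, 21, 25, 386] [-13.6  62.1]
wrist red [299, 17, 37, 30, 719] [-31.    3.9]
wrist blue [365, 0, 26, 25, 487] [-13.9 -66.6]
tool 28.7 [591.9 -85.5 265.1] [-195.    -1.2] yaw 1.8283386566014856
scene red [357, 158, 19, 12, 105] [ 0.3 74.5]
scene red [349, 171, 13, 15, 127] [-35.4  27.2]
scene blue [375, 158, 8, 13, 61] [32.7 63.8]
scene blue [366, 188, 28, 34, 359] [ 15.3 -59.6]
tool 28.75 [591.9 -84.9 265.3] [-194.3   -1.4] yaw 1.8295303303102508
0 red face centre expected px (np.float64(354.9221612877655), np.float64(177.6743482887771))
0.05 red face centre expected px (np.float64(355.2790789435893), np.float64(176.47727427826078))
0.1 red face centre expected px (np.float64(355.74709685113294), np.float64(175.26455744317633))
[([349, 126, 9, 10, 49], array([352.9, 130.6])), ([201, 143, 19, 13, 47], array([212.1, 150.3])), ([353, 144, 8, 9, 35], array([356.3, 147.4])), ([349, 158, 27, 29, 245], array([359.5, 171.4])), ([233, 192, 19, 15, 123], array([243. , 197.8])), ([395, 226, 17, 11, 32], array([405.9, 229.8])), ([273, 259, 6, 10, 21], array([275.4, 263.3])), ([292, 270, 9, 16, 39], array([296.2, 277.8])), ([354, 333, 24, 16, 237], array([365.6, 340.1]))]
diff [[225, 0, 70, 21, 734], [370, 0, 26, 15, 237], [398, 1, 7, 19, 83], [520, 1, 16, 10, 115], [562, 0, 24, 8, 136], [588, 2, 4, 4, 16], [557, 8, 5, 4, 19], [537, 12, 36, 18, 320], [512, 22, 7, 10, 45], [248, 34, 18, 8, 69], [514, 37, 11, 17, 98], [583, 49, 12, 10, 60], [370, 52, 13, 16, 132], [559, 54, 13, 15, 103], [262, 73, 14, 4, 43], [277, 74, 6, 3, 18], [291, 94, 6, 18, 82], [268, 100, 5, 14, 50], [340, 120, 25, 24, 332], [197, 133, 25, 24, 449], [386, 141, 13, 27, 195], [274, 154, 15, 7, 78], [292, 154, 21, 14, 178], [314, 158, 86, 60, 2570], [292, 197, 22, 22, 372]]
```

The red end sits where an angle of 0 puts it, at pixel (355,178). The condenser caps are at y ≈ +62 and -67, and the bottle and beaker have not changed. I'll hand in.

```bash
python3 -c "
from plant import bot
print(bot.close_job())"
```

```text
the job is handed in; nothing more can be done
None
```

I handed the job in at about 29 s (no verdict returned): the cork ring is flat in the tray, the condenser rolled into the vee about 2 mm off the middle, and the clamp is down on the glass, pressed to 14.5 N (8 to 10 N advised). I straightened the condenser once by pinching it on the deck without raising the gripper, saw no sign the glassware had moved, and viewed 11 pictures, one over the limit of 10.

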